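# Slide the top soldering board off its stack and seat it on the stand

### The job

The top soldering board of the stack has a brass bangle laid out on it: without lifting the board or touching the bangle, slide it sideways off the stack onto the steel soldering stand beside it, and press it gently against the end stop, at about 10 newtons for a second. Then slide it across the stand and press it in the same way against the side stop's bar, so that it lies square in the corner against both stops, and let go. The board is brittle ceramic, so keep every push or touch on it below 15 newtons, and leave the rest of the stack, the bangle's place on the board, and everything else on the bench undisturbed.

Things in the scene. Friction and masses are not known exactly. Their poses are not given: they have to be found in the camera images.
- top_board: The board to move: pale square ceramic plate, 110 x 110 x 10 mm, about 0.25 kg (varies by 25 %), too wide to grasp; it lies on top of the stack. Origin: centre of its underside; z is up, x and y are parallel to its edges. At the start its underside is 24 mm above the bench.
- under_board: Second board of the stack, loose, held by friction only: ceramic plate 130 (x) x 120 (y) x 10 mm, 0.3 kg. Origin: centre of its underside, 14 mm above the bench. It must stay where it is. Sliding the top board on it or on the stand takes 1 to 4 N (more if it is also pressed down).
- slab: Fixed slab under the stack, 160 (x) x 130 (y) x 14 mm, lying on the bench. Origin: centre of its underside.
- bangle: Brass bangle lying flat and loose on the top board: ring 62 mm outside, 54 mm inside diameter, 6 mm high, 40 g. Origin: centre of its underside. Its centre is about 12 mm from the board's middle towards the stand, so a strip about 33 mm wide along the board's rear edge (away from the stand) is bare. It may shift slightly on the board.
- stand: Fixed steel stand beside the stack: flat plate 200 (x) x 150 (y) mm, top 22 mm above the bench (2 mm below the top board's underside at the start). Origin: centre of its underside. The stack lies on its -y side, 8 to 20 mm away, turned up to 0.06 rad. The board slides along the stand's +y to the end stop, then along +x to the side stop.
- end_stop: Fixed rigid steel bar on the plate at the stand's +y end, 150 (x) x 15 (y) x 9 mm high. Origin: on its contact face (facing the stand's -y, towards the stack), mid-length, at plate level, 60 mm along the stand's +y and 15 mm along its -x from the stand's origin. Axes as the stand's.
- side_stop: Fixed steel bracket, 10 (x) x 110 (y) x 14 mm high, at the plate's +x side, carrying an adjustable stop bar, 110 (y) x 9 mm high, clamped firmly on two pins. Origin: mid-length of the bracket's -x face, at plate level, 80 mm along the stand's +x. The bar's contact face is 10 to 30 mm from it towards -x: this setting varies, is not measured and must be felt. Axes as the stand's.
- home (a point): Point on the stand's plate, 5 mm (x), 5 mm (y) and 22 mm (z) from the stand's origin; axes as the stand's. When the board is home against both stops, the centre of its underside is at this point's y, and within 10 mm of it in x, according to the side bar's setting. Pushed only along the stand's +y, the board arrives 15 to 60 mm short of the side bar.
- charcoal: Bystander: loose black charcoal block, 34 x 70 x 22 mm, beside the stack on the side away from the robot. Origin: centre of its underside.
- flux_jar: Bystander: loose small jar with white cap, 44 mm across, 50 mm high, behind the end stop. Origin: centre of its underside.
- mandrel: Bystander: loose tapered steel ring mandrel, 220 mm long and 24 mm thick, lying on the bench to the left (+y). Origin: under its middle, at bench level.
- hammer: Bystander: loose hammer lying on the bench far to the left (+y). Origin: on its underside.
There are look-alikes about, which are no part of the job. What is meant by the bangle is not blue or purple, and is the smaller of those in its own colour.

How it is judged:
On the way, in this order (a step that is already met when the one before it is completed fails the run):
1. the board has left the stack and lies flat on the stand's plate (y of top_board in the frame of stand above -0.022 m and z of top_board in the frame of stand below 0.0235 m and angle between top_board's own z axis and vertical below 0.03 rad), for 0.1 s.
2. the board is pressed against the end stop with more than 3 N for 0.5 s (contact force between top_board and end_stop above 3 N), for 0.5 s.
3. the board is pressed against the side stop with more than 3 N for 0.5 s (contact force between top_board and side_stop above 3 N), for 0.5 s.
At the end, for the whole second after the job is handed in: The top board lies flat on the stand, at rest and released, against both stops: its centre within 2 mm of home in y and 12 mm in x, square within 0.03 rad; the bangle lies on it, within 22 mm of its centre; the second board moved less than 5 mm (x of top_board in the frame of home between -0.012 and 0.012 m and y of top_board in the frame of home between -0.002 and 0.002 m and z of top_board in the frame of home between -0.0015 and 0.0015 m and angle between the x axis of top_board and the x axis of stand, either way round below 0.03 rad and linear speed of top_board below 0.01 m/s and distance of under_board from where it was at the start of the episode below 0.005 m and horizontal distance between bangle and top_board below 0.022 m and z of bangle in the frame of top_board below 0.012 m); the robot touches nothing.
It fails at once if the board is lifted (its underside more than 6 mm above where it lay on the stack) or tipped by more than 0.15 rad (height (world z) of top_board above 0.03 m or angle between top_board's own z axis and vertical above 0.15 rad).
It fails at once if the robot pushes the board, or the board is pressed against a stop, with more than 15 N (contact force between the arm and top_board above 15 N or contact force between top_board and end_stop above 15 N or contact force between top_board and side_stop above 15 N).
It fails at once if the second board is moved by more than 5 mm (distance of under_board from where it was at the start of the episode above 0.005 m).
It fails at once if the bangle is touched with more than 0.3 N, or shifts so that its centre is more than 22 mm from the board's centre (contact force between the arm and bangle above 0.3 N or horizontal distance between bangle and top_board above 0.022 m).
It fails at once if the charcoal block, flux jar, mandrel or hammer is moved by more than 10 mm (distance of any of charcoal, flux_jar, mandrel, hammer from where it was at the start of the episode above 0.01 m).
It also fails if it takes over 72 s, if anything falls off the work surface, if the arm or the gripper's body presses on something with over 40 N, if the wrist force passes 120 N, or if a joint passes its speed limit or range.

### The arm

A 6-joint arm with a two-finger parallel gripper is mounted at the origin on the work surface. World frame = base frame: x ahead of the robot, y to its left, z up, the work surface at z = 0. Lengths are in m, angles in rad, forces in N, time in s.
With the tool pointing down it reaches from about 0.35 to 0.85 m from the base axis. Payload 8.1 kg.
Tool frame: the origin (TCP) lies on the centre line of the jaws, within the pads' length; the fingertips stand 22 mm ahead of it and the grasp point (between the pads) lies 3 mm ahead of it (ctrl.tip_reach is the distance from the TCP to the fingertips, in m); z points along the fingers, y is the line along which they close (so a half turn about z gives the same grasp; the last joint's range is limited). The gripper opens to 85 mm and grips with 20 to 120 N. Pads are 22 mm wide; open, the fingers measure 114 mm over their backs; the gripper's body (76 mm by 85 mm) begins 54 mm behind the grasp point. The pads swing forward as they close: fully open they stand 13 mm farther back than shut.
Start: joints at [-1.25, 0.13, 1.488, -0, 1.523, -0.085], TCP at [0.237, -0.551, 0.253] pointing down, gripper open.
Joint ranges: [-2.96, 2.96], [-0.89, 2.26], [0.02, 2.5], [-1.34, 4.48], [0, 2.73], [-2.66, 2.66]. Speed limits (rad/s): [2.39, 2.39, 2.79, 3.14, 3.14, 3.14].

### API

Orientations are given as [roll, pitch, yaw] about the fixed x, y, z axes, in that order (R = Rz(yaw) Ry(pitch) Rx(roll)).
In Python, from bench import ctrl gives the robot as it stands. The module is installed in compiled form; this text tells all that it offers.
- The arm moves only by the tool step_arm, never from a script. Its argument "increments" is a list of rows, each a list of 4 numbers: the shift along the tool's x, y, z in units of 30 mm (1.0 is 30 mm), then the turn about the tool's z in units of 5 degrees (1.0 is 5 degrees). A call has 1 to 10 rows; each row shifts and turns the commanded pose from where the row before left it, along the tool's axes as they then stand; what a row does not reach is not made up. A row lasts 1/10 s, in which the tool goes at most 50 mm and 8.59 degrees, less where a joint would pass 70% of its speed; a pose out of reach is approached as far as the arm can. A call is refused whole if a number of a shift passes 1 or a number of a turn 1, either way. A call with a gripper value outside its range is refused whole. "jaw" is the opening, from 0 (shut) to 1 (fully open), set as the call begins (left out, the last holds). The fingers move at their own pace and stop on an object; "grip_force" is the grip in N (left out, the last holds). Time passes only in rows, so rows that do not move let the fingers close. It gives the time, the measured TCP pose, the force, the opening and the grip force at its end, in the units of the state.
- ctrl.get_state(): the state, without advancing time (a new reading comes with each control period).
- ctrl.read_camera(name): name is "scene" or "top" or "wrist"; returns a dict with "pixels" (420x560x3 uint8, red, green, blue), "range_z" (420x560 float32, m along the optical axis (not along the pixel's ray), 0 where there is no reading), "camera_matrix" (3x3 intrinsics, pixels), "rvec" (rotation vector, rad) and "tvec" (3), from world to camera coordinates, as OpenCV has them; the wrist camera has in their place "T_tool_cam" (4x4, takes a point from camera to tool coordinates, whose origin is the TCP and whose axes are the flange's). Camera axes: x right, y down, z forward; pixel columns grow to the right and rows downward; lengths in m; the calibration is good to about 2 mm. A picture is of the moment at which its call begins: read the wrist's pose just before it.
- ctrl.finish_job(): hands the job in; it is judged then, once.
Trained networks look in the newest picture that a camera, given by its name, has taken for a name from the list of things; names that differ only in an ending like _2 or _b are one class to them, and where a whole thing is asked for, a point or a joint stands for the part that bears it (a point fixed in the world has none). Each returns a list of dicts, best first, with "conf" (0 to 1); they miss things now and then, are a little off and sometimes report something else, mostly with a low value. They report only what shows in the picture. A call takes as long as a camera call. They do not tell look-alikes from the thing itself.
- ctrl.find_in(query, camera): "extent" ([left, top, right, bottom] in pixels, round what is visible of it).
The state is a dict: "time_s": time; "joint_pos": joint angles; "joint_velocities": joint speeds; "tau": joint torques, N m; "tool_pos": TCP position; "tcp_rot": TCP orientation; "wrist_force": force on the tool from outside, world axes, zero at the start; "torque": the same for the moment, N m; "grip_width": finger opening in m; "grip_force": force on a finger pad.
Only numpy, scipy, OpenCV 4.12 (cv2) and the standard library are available. Lean on these libraries where they do the work, as an engineer would, in place of code of your own. Each camera call takes 0.05 s, during which the arm holds its last target. There are 200 camera calls.

## Working session

There is one attempt and no reset: what is moved stays moved. The work goes in short steps, Python scripts to look and compute and a tool call to move; the robot and the scene stay as the last step left them, time stands still between calls to the robot, and variables do not carry over. Pictures are saved under pics/ and viewed, at most 10 in all, crops included, and the job is handed in when it is done.

Besides the shell and the picture viewer there is one more tool, called after "Call:" as a command line: name --pt "numbers of a row" for each row, then --argument value for the rest. step_arm: Moves the arm, as the interface text tells. Its arguments: {"type":"object","properties":{"increments":{"type":"array"},"jaw":{"type":"number"},"grip_force":{"type":"number"}},"required":["increments"]}

```bash
mkdir -p pics; ls
cat > h.py <<'E'
import numpy as np, cv2
from bench import ctrl
from scipy.spatial.transform import Rotation as R
def cam(n):
    c=ctrl.read_camera(n); return c
def Twc(c,st=None):
    T=np.eye(4)
    if 'rvec' in c:
        r=cv2.Rodrigues(np.array(c['rvec'],float))[0]; T[:3,:3]=r.T; T[:3,3]=-r.T@np.array(c['tvec'],float).ravel(); return T
    T[:3,:3]=R.from_euler('xyz',st['tcp_rot']).as_matrix(); T[:3,3]=st['tool_pos']; return T@np.array(c['T_tool_cam'])
def cloud(c,T):
    K=np.array(c['camera_matrix']); z=c['range_z']; v,u=np.mgrid[:z.shape[0],:z.shape[1]]
    P=np.stack([(u-K[0,2])/K[0,0]*z,(v-K[1,2])/K[1,1]*z,z],-1)
    W=P@T[:3,:3].T+T[:3,3]; W[z<=0]=np.nan; return W
def save(c,n,crop=None,s=1):
    p=c['pixels'][...,::-1]
    if crop: l,t,r,b=crop; p=p[t:b,l:r]
    cv2.imwrite('pics/'+n,cv2.resize(p,None,fx=s,fy=s,interpolation=cv2.INTER_CUBIC))
E
python3 - <<'E'
from h import *
s=ctrl.get_state(); print({k:np.round(v,4) for k,v in s.items()}, ctrl.tip_reach)
for n in ['top','scene']:
    c=cam(n); T=Twc(c); W=cloud(c,T); save(c,n+'0.png'); print(n,T[:3,3],T[:3,2])
    np.savez(n+'0.npz',W=W,p=c['pixels'],K=c['camera_matrix'],T=T)
    for q in ['top_board','bangle','stand','end_stop','side_stop','charcoal','flux_jar','mandrel','hammer','slab']:
        for d in ctrl.find_in(q,n)[:4]:
            l,t,r,b=d['extent']; u,v=int((l+r)/2),int((t+b)/2); print(q,round(d['conf'],2),np.round(d['extent']),np.round(W[min(v,419),min(u,559)],3))
E
```

```text
pics
{'time_s': np.float64(0.0), 'joint_pos': array([-1.2504,  0.1312,  1.4893,  0.    ,  1.523 , -0.0854]), 'joint_velocities': array([ 0.0001, -0.0012, -0.0005,  0.002 ,  0.0022,  0.0008]), 'tau': array([ 2.30000e-03, -5.69399e+01, -5.00549e+01, -0.00000e+00,
        1.51000e-02,  0.00000e+00]), 'tool_pos': array([ 0.2367, -0.5508,  0.2522]), 'tcp_rot': array([-3.1397e+00, -2.0000e-04,  4.0580e-01]), 'wrist_force': array([0.1193, 0.009 , 0.0699]), 'torque': array([-0.0091,  0.0229,  0.0114]), 'grip_force': np.float64(0.0), 'grip_width': np.float64(0.0853)} 0.022
top [0.31209638 0.16188423 1.15577039] [ 0.17543949 -0.01641136 -0.98435342]
top_board 0.86 [337. 188. 375. 225.] [ 0.527 -0.073  0.034]
top_board 0.75 [340. 155. 363. 169.] [ 0.656 -0.063  0.022]
bangle 0.73 [270. 160. 328. 233.] [0.554 0.084 0.02 ]
bangle 0.66 [393. 178. 414. 199.] [ 0.589 -0.217 -0.001]
bangle 0.59 [362. 254. 395. 283.] [ 0.359 -0.139  0.001]
bangle 0.57 [314. 250. 350. 280.] [ 0.365 -0.008 -0.001]
stand 0.96 [270. 164. 325. 235.] [0.545 0.09  0.022]
end_stop 0.76 [270. 176. 280. 230.] [0.533 0.151 0.035
[... 794 characters left out ...]
 303.] [ 0.535 -0.062  0.034]
stand 0.82 [200. 222. 327. 310.] [0.571 0.061 0.022]
stand 0.68 [231. 315. 281. 361.] [ 0.666 -0.076  0.022]
end_stop 0.62 [251. 217. 307. 249.] [0.54  0.149 0.031]
side_stop 0.64 [269. 251. 319. 289.] [0.634 0.072 0.035]
side_stop 0.19 [146. 293. 247. 343.] [ 0.573 -0.106  0.034]
charcoal 0.95 [232. 312. 280. 363.] [ 0.666 -0.074  0.022]
flux_jar 0.76 [277. 201. 294. 235.] [0.525 0.194 0.037]
mandrel 0.79 [267. 159. 295. 196.] [0.388 0.364 0.02 ]
mandrel 0.41 [182. 275. 220. 301.] [ 0.532 -0.059  0.035]
hammer 0.56 [367. 159. 430. 214.] [0.652 0.507 0.016]
slab 0.59 [136. 263. 256. 352.] [ 0.558 -0.092  0.034]
slab 0.56 [263. 159. 295. 200.] [0.393 0.347 0.023]
```

Run:
```python
import cv2
a=cv2.imread('pics/scene0.png'); 
cv2.imwrite('pics/scene0c.png',cv2.resize(a[190:420,60:340],None,fx=2.6,fy=2.6,interpolation=cv2.INTER_CUBIC))
```

```text
(no output)
```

View pics/top0.png

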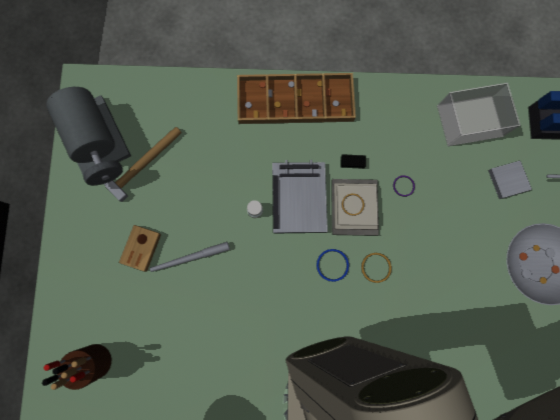

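View pics/scene0c.png

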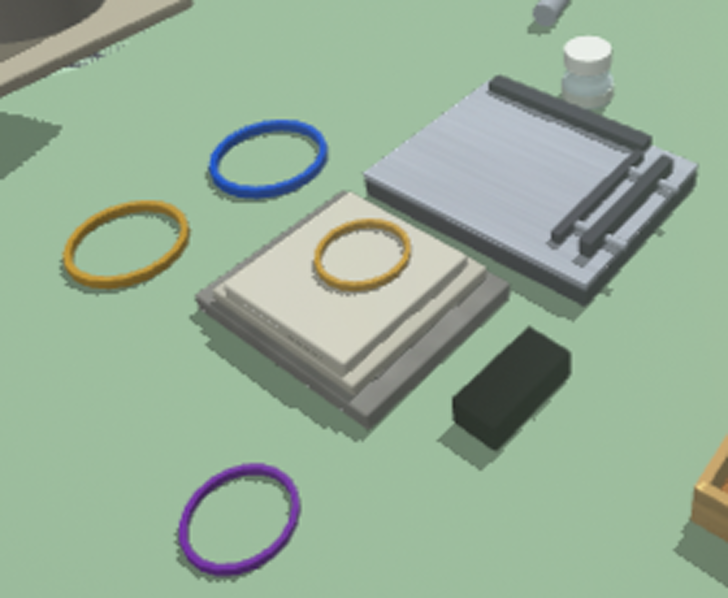

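The rings that could be mistaken for the bangle, in the top view, are blue (333,265), purple (404,186), large gold (377,267) and small gold (353,205) on the board. I choose the small gold one, and the close crop confirms it lies on the top board, so that is the board to push. The stand is at about (300,198), with the charcoal at (353,161) and the jar at (255,208).

Call:
step_arm --pt "0 0 0 -1" --pt "0 0 0 -1" --pt "0 0 0 -1" --pt "0 0 0 -1" --pt "0 0 0 -1" --pt "0 0 0 -1" --pt "0 0 0 -1" --pt "0 0 0 -1" --pt "0 0 0 -1" --pt "0 0 0 -1" --jaw 0.6

```text
time_s: 2.1
tool_pos: [0.2369, -0.5513, 0.2533]
tcp_rot: [-3.142, 0.0, 1.282]
wrist_force: [0.9, -0.6, 1.3]
grip_width: 0.0511
grip_force: 0.0
```

Call:
step_arm --pt "0 0 0 -1" --pt "0 0 0 -1" --pt "0 0 0 -1" --pt "0 0 0 -0.35" --pt "1 0.9 0 0" --pt "1 0.9 0 0" --pt "1 0.9 0 0" --pt "1 0.9 0 0" --pt "1 0.9 0 0" --pt "1 0.9 0 0"

```text
time_s: 3.1
tool_pos: [0.3998, -0.37, 0.2534]
tcp_rot: [3.141, 0.0, 1.571]
wrist_force: [0.3, -0.8, 0.2]
grip_width: 0.0508
grip_force: 0.0
```

Run:
```python
from h import *
s=ctrl.get_state(); c=cam('wrist'); print(np.round(c['T_tool_cam'],3), c['camera_matrix'], s['tool_pos'],s['tcp_rot'],s['grip_width'],s['wrist_force'],s['time_s'])
```

```text
[[-0.    -0.945 -0.328  0.085]
 [ 1.    -0.    -0.     0.   ]
 [-0.    -0.328  0.945 -0.121]
 [ 0.     0.     0.     1.   ]] [[374.32427272   0.         289.77465555]
 [  0.         374.32427272 211.46948593]
 [  0.           0.           1.        ]] [ 0.39975159 -0.36996918  0.2534466 ] [3.14132476e+00 2.85886355e-04 1.57061499e+00] 0.0508065262705317 [ 0.31619667 -0.77710305  0.24694802] 3.1
```

Call:
step_arm --pt "1 0.4 0 0" --pt "1 0.4 0 0" --pt "1 0.4 0 0" --pt "1 0.4 0 0" --pt "1 0.4 0 0" --pt "1 0.4 0 0" --pt "1 0.4 0 0" --pt "1 0.4 0 0" --pt "1 0.4 0 0" --pt "1 0.4 0 0"

```text
time_s: 4.15
tool_pos: [0.5192, -0.0702, 0.2535]
tcp_rot: [3.141, 0.0, 1.571]
wrist_force: [1.2, -0.7, -0.1]
grip_width: 0.0511
grip_force: 0.0
```

Call:
step_arm --pt "1 0.4 0 0" --pt "1 0.2 0 0" --pt "0 0 0 0" --pt "0 0 0 0" --pt "0 0 0 0"

```text
time_s: 4.65
tool_pos: [0.5367, -0.0121, 0.2533]
tcp_rot: [-3.142, 0.0, 1.57]
wrist_force: [0.6, -0.0, 0.3]
grip_width: 0.0511
grip_force: 0.0
```

Run:
```python
from h import *
s=ctrl.get_state(); c=cam('wrist'); T=Twc(c,s); W=cloud(c,T); save(c,'wrist0.png',s=1.4); np.savez('wrist0.npz',W=W,p=c['pixels'],T=T,K=c['camera_matrix'])
print(s['tool_pos'],s['time_s'])
h=W[...,2]; 
hist,e=np.histogram(h[np.isfinite(h)],np.arange(-.005,.06,.001)); print([(round(b,3),n) for b,n in zip(e,hist) if n>200])
```

```text
[ 0.53674602 -0.01205361  0.25330271] 4.65
[(np.float64(-0.003), np.int64(621)), (np.float64(-0.002), np.int64(12758)), (np.float64(-0.001), np.int64(58229)), (np.float64(0.0), np.int64(55910)), (np.float64(0.001), np.int64(11763)), (np.float64(0.002), np.int64(880)), (np.float64(0.003), np.int64(414)), (np.float64(0.004), np.int64(432)), (np.float64(0.005), np.int64(590)), (np.float64(0.006), np.int64(684)), (np.float64(0.007), np.int64(1034)), (np.float64(0.008), np.int64(1149)), (np.float64(0.009), np.int64(550)), (np.float64(0.01), np.int64(244)), (np.float64(0.011), np.int64(235)), (np.float64(0.012), np.int64(600)), (np.float64(0.013), np.int64(1692)), (np.float64(0.014), np.int64(1434)), (np.float64(0.015), np.int64(354)), (np.float64(0.019), np.int64(348)), (np.float64(0.02), np.int64(3138)), (np.float64(0.021), np.int64(13020)), (np.float64(0.022), np.int64(13426)), (np.float64(0.023), np.int64(4486)), (np.float64(0.024), np.int64(1322)), (np.float64(0.025), np.int64(324)), (np.float64(0.026), np.int64(204)), (np.float64(0.027), np.int64(246)), (np.float64(0.028), np.int64(400)), (np.float64(0.029), np.int64(650)), (np.float64(0.03), np.int64(879)), (np.float64(0.031), np.int64(647)), (np.float64(0.032), np.int64(1104)), (np.float64(0.033), np.int64(4631)), (np.float64(0.034), np.int64(4379)), (np.float64(0.035), np.int64(1332)), (np.float64(0.036), np.int64(630)), (np.float64(0.039), np.int64(329)), (np.float64(0.04), np.int64(242))]
```

View pics/wrist0.png

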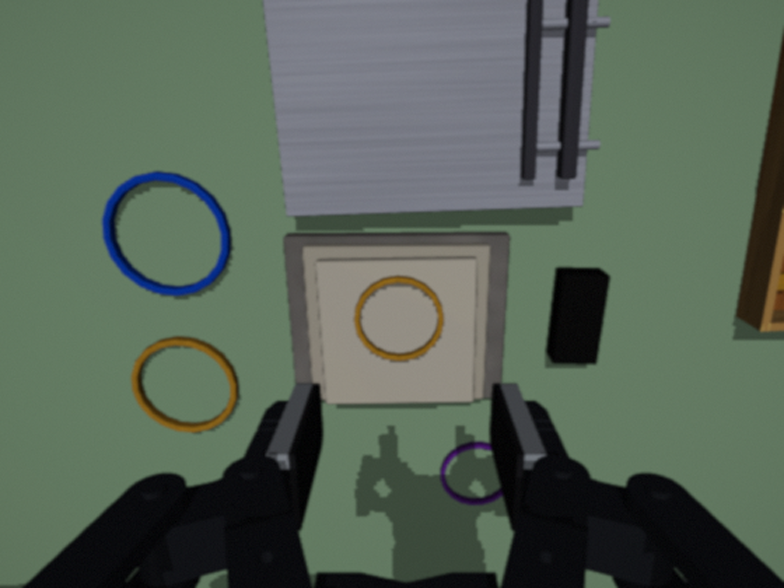

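The picture shows the stack, with its board at (395,330), the bangle at (400,318), the stand above at (430,100) with its side bar at x≈530, and the charcoal at (578,315). The two fingertips are at (300,430) and (520,430).

```bash
cat >> h.py <<'E'
def edge(P,ax,sgn,lo,hi,n=40):
    # extreme of coord ax (sgn) per bin of the other coord, robust line fit -> (value at mid, slope)
    o=1-ax; b=np.linspace(lo,hi,n+1); q=[]
    for i in range(n):
        m=P[(P[:,o]>=b[i])&(P[:,o]<b[i+1])]
        if len(m)>3: q.append((b[i:i+2].mean(), sgn*np.max(sgn*m[:,ax])))
    q=np.array(q); x=q[:,0]-(lo+hi)/2
    k=np.ones(len(q),bool)
    for _ in range(4):
        f=np.polyfit(x[k],q[k,1],1); r=np.abs(q[:,1]-np.polyval(f,x)); k=r<max(.001,2*np.median(r))
    return np.round([f[1],f[0],r[k].std(),k.sum()],4)
E
python3 - <<'E'
from h import *
d=np.load('wrist0.npz'); W=d['W']; V=W.reshape(-1,3); V=V[np.isfinite(V[:,2])]
B=V[(V[:,2]>.0315)&(V[:,2]<.038)&(abs(V[:,0]-.535)<.08)&(V[:,1]<.0)&(V[:,1]>-.14)]
print('board',B.min(0),B.max(0))
print('+y',edge(B,1,1,.49,.58),'-y',edge(B,1,-1,.505,.565),'-x',edge(B,0,-1,-.11,-.03),'+x',edge(B,0,1,-.11,-.03))
S=V[(V[:,2]>.0195)&(V[:,2]<.0245)&(V[:,1]>.005)&(abs(V[:,0]-.55)<.13)]
print('stand',S.min(0),S.max(0))
print('-y',edge(S,1,-1,.46,.63),'-x',edge(S,0,-1,.03,.12),'+x',edge(S,0,1,.03,.12))
C=V[(V[:,2]>.029)&(V[:,2]<.0325)&(V[:,1]>.02)&(V[:,0]>.56)]
print('bar top',C.min(0),C.max(0), edge(C,0,-1,.04,.11))
# bangle by colour
p=d['p'].astype(int); m=(p[...,0]-p[...,2]>60)&(abs(W[...,0]-.535)<.06)&(abs(W[...,1]+.07)<.05)
b=W[m]; print('bangle',cv2.minEnclosingCircle(b[:,:2].astype(np.float32)),np.median(b[:,2]))
# fingers in tool frame
F=V[V[:,2]>.1]; t=np.stack([F[:,1]+.0121,F[:,0]-.5367,.2533-F[:,2]],1)
for z in np.arange(-.02,.03,.004):
    q=t[(t[:,2]>z)&(t[:,2]<z+.004)&(abs(t[:,1])<.08)]
    if len(q): 
        L=q[q[:,1]<0];Rr=q[q[:,1]>0]
        print(round(z,3),len(q),np.round(q[:,0].min(),3),np.round(q[:,0].max(),3),[np.round((k[:,1].min(),k[:,1].max()),3) for k in (L,Rr) if len(k)])
d=np.load('top0.npz'); V=d['W'].reshape(-1,3); V=V[np.isfinite(V[:,2])]
S=V[(V[:,2]>.016)&(V[:,2]<.04)&(V[:,1]>.0)&(V[:,1]<.18)&(abs(V[:,0]-.55)<.13)]
print('top stand',S.min(0),S.max(0),'-y',edge(S,1,-1,.46,.63),'+y',edge(S,1,1,.48,.6),'-x',edge(S,0,-1,.02,.14),'+x',edge(S,0,1,.02,.14))
B=V[(V[:,2]>.0315)&(V[:,2]<.038)&(abs(V[:,0]-.535)<.08)&(V[:,1]<.0)&(V[:,1]>-.14)]
print('top board +y',edge(B,1,1,.49,.58,20),'-y',edge(B,1,-1,.49,.58,20),'-x',edge(B,0,-1,-.11,-.03,20),'+x',edge(B,0,1,-.11,-.03,20))
E
```

```text
board [ 0.47527712 -0.13035603  0.03150806] [ 0.58644695 -0.01854502  0.03799694]
+y [-1.95e-02  1.78e-02  1.00e-04  4.00e+01] -y [-1.285e-01 -1.300e-03  2.000e-04  3.900e+01] -x [ 4.764e-01 -1.530e-02  2.000e-04  4.000e+01] +x [ 5.853e-01 -1.460e-02  2.000e-04  4.000e+01]
stand [0.45142733 0.00752757 0.01953785] [0.65538158 0.13711786 0.02449539]
-y [1.10e-02 3.38e-02 2.00e-04 4.00e+01] -x [ 4.538e-01 -3.460e-02  1.000e-04  4.000e+01] +x [ 6.531e-01 -3.240e-02  2.000e-04  3.800e+01]
bar top [0.6086883  0.02100518 0.02900599] [0.7832683  0.13518313 0.03248568] [ 6.106e-01 -3.810e-02  1.000e-04  4.000e+01]
bangle ((0.5314901471138, -0.06063273549079895), 0.03106425516307354) 0.03980675841385087
-0.02 1165 -0.011 0.012 [array([-0.035, -0.025]), array([0.026, 0.034])]
-0.016 670 -0.011 0.012 [array([-0.039, -0.025]), array([0.026, 0.039])]
-0.012 728 -0.011 0.012 [array([-0.039, -0.025]), array([0.026, 0.04 ])]
-0.008 665 -0.012 0.012 [array([-0.039, -0.025]), array([0.026, 0.04 ])]
-0.004 628 -0.011 0.012 [array([-0.039, -0.025]), array([0.026, 0.039])]
0.0 563 -0.011 0.012 [array([-0.039, -0.025]), array([0.026, 0.04 ])]
0.004 537 -0.011 0.012 [array([-0.039, -0.025]), array([0.026, 0.04 ])]
0.008 452 -0.011 0.012 [array([-0.038, -0.025]), array([0.026, 0.039])]
0.012 291 -0.011 0.012 [array([-0.037, -0.025]), array([0.026, 0.037])]
0.016 97 -0.01 0.01 [array([-0.026, -0.025]), array([0.026, 0.026])]
top stand [0.4505739  0.00841548 0.01603492] [0.65681035 0.16216418 0.03997654] -y [1.14e-02 3.84e-02 3.00e-04 3.70e+01] +y [1.586e-01 5.590e-02 3.000e-04 3.200e+01] -x [ 4.537e-01 -5.410e-02  3.000e-04  3.300e+01] +x [ 6.511e-01 -6.620e-02  3.000e-04  2.700e+01]
top board +y [-2.03e-02 -2.70e-03  1.00e-04  1.70e+01] -y [-1.279e-01  1.830e-02  4.000e-04  1.600e+01] -x [ 4.763e-01 -2.380e-02  1.000e-04  2.000e+01] +x [ 5.835e-01 -1.990e-02  2.000e-04  1.900e+01]
```

Call:
step_arm --pt "0 0 0 -0.39" --pt "-1 -0.1 0 0" --pt "-1 -0.1 0 0" --pt "-1 -0.08 0 0" --pt "-1 0 0 0" --pt "-1 0 0 0" --pt "-0.1 0 0 0" --pt "0 0 1 0" --pt "0 0 1 0" --pt "0 0 1 0"

```text
time_s: 5.7
tool_pos: [0.5335, -0.1649, 0.1626]
tcp_rot: [3.141, 0.0, 1.603]
wrist_force: [0.4, 0.2, -0.9]
grip_width: 0.0513
grip_force: 0.0
```

Call:
step_arm --pt "0 0 1 0" --pt "0 0 1 0" --pt "0 0 1 0" --pt "0 0 0 0" --pt "0 0 0 0"

```text
time_s: 6.2
tool_pos: [0.5332, -0.1645, 0.0735]
tcp_rot: [-3.14, -0.001, 1.604]
wrist_force: [0.4, -0.1, 0.4]
grip_width: 0.0511
grip_force: 0.0
```

Run:
```python
from h import *
s=ctrl.get_state(); c=cam('wrist'); print(s['tool_pos'],s['tcp_rot'],s['wrist_force'],s['time_s'])
save(c,'wrist1.png',s=1.4)
K=np.array(c['camera_matrix']);z=c['range_z']; v,u=np.mgrid[:420,:560]
P=np.stack([(u-K[0,2])/K[0,0]*z,(v-K[1,2])/K[1,1]*z,z],-1); T=np.array(c['T_tool_cam']); t=P@T[:3,:3].T+T[:3,3]; t=t[(z>0)&(z<.2)]
t=t[(abs(t[:,1])<.045)&(abs(t[:,0])<.014)]
for a,b in ((-.045,-.036),(-.036,-.032),(-.032,-.028),(-.028,-.02),(.02,.028),(.028,.032),(.032,.036)):
    q=t[(t[:,1]>a)&(t[:,1]<b)&(t[:,2]<.035)]; print(a,b,len(q),np.round(np.percentile(q[:,2],[50,90,97,99,100]),4))
```

```text
[ 0.53319779 -0.1644539   0.07345062] [-3.14041470e+00 -6.44671217e-04  1.60429835e+00] [ 0.39333106 -0.13467581  0.40964784] 6.2
-0.045 -0.036 2227 [-0.0339 -0.008   0.0043  0.0085  0.0124]
-0.036 -0.032 842 [-0.0285  0.002   0.0087  0.0109  0.0143]
-0.032 -0.028 1280 [-0.0215  0.0048  0.0116  0.0141  0.016 ]
-0.028 -0.02 2200 [-0.0128  0.0097  0.0151  0.0174  0.0194]
0.02 0.028 2073 [-0.0121  0.0102  0.0153  0.0173  0.0192]
0.028 0.032 1277 [-0.0196  0.0049  0.0115  0.0134  0.0155]
0.032 0.036 889 [-0.0287  0.002   0.0092  0.0116  0.0145]
```

View pics/wrist1.png

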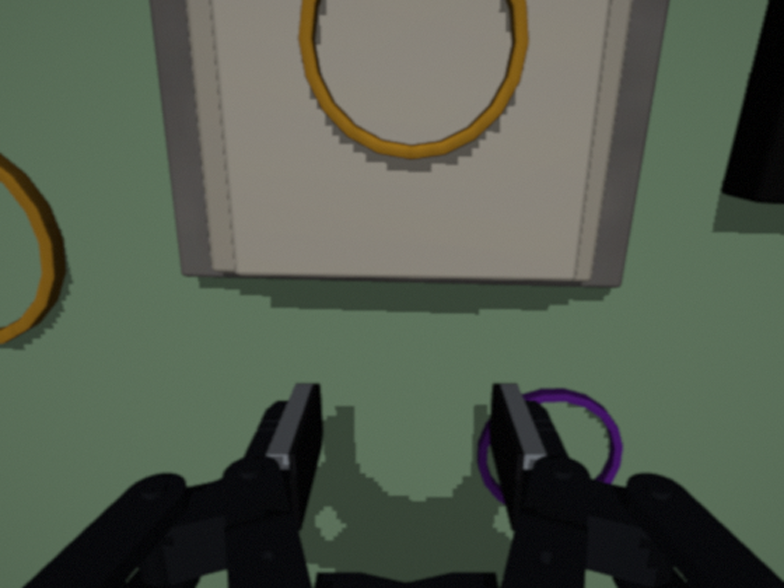

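The picture shows the board's rear edge at about y=275 px, square ahead of the two open fingertips at (300,440) and (520,440). The bangle is well ahead of them.

Call:
step_arm --pt "0 0 0.44 0" --pt "0 0 0.44 0" --pt "0 0 0 0" --pt "0.2 0 0 0" --pt "0.2 0 0 0" --pt "0.1 0 0 0" --pt "0.1 0 0 0" --pt "0 0 0 0"

```text
time_s: 7.05
tool_pos: [0.5333, -0.146, 0.0472]
tcp_rot: [3.141, 0.0, 1.605]
wrist_force: [0.5, 0.1, -0.1]
grip_width: 0.0512
grip_force: 0.0
```

Call:
step_arm --pt "0.04 0 0 0" --pt "0.04 0 0 0" --pt "0.04 0 0 0" --pt "0.04 0 0 0" --pt "0.04 0 0 0" --pt "0.04 0 0 0" --pt "0.04 0 0 0" --pt "0.04 0 0 0"

```text
time_s: 7.85
tool_pos: [0.5327, -0.1369, 0.0469]
tcp_rot: [3.142, 0.0, 1.605]
wrist_force: [0.6, -1.7, -0.9]
grip_width: 0.051
grip_force: 0.8
```

Call:
step_arm --pt "0.05 0 0 0" --pt "0.06 0 0 0" --pt "0.07 0 0 0" --pt "0.07 0 0 0" --pt "0.07 0 0 0" --pt "0.07 0 0 0" --pt "0.07 0 0 0" --pt "0.07 0 0 0" --pt "0.07 0 0 0" --pt "0.07 0 0 0"

```text
time_s: 8.85
tool_pos: [0.532, -0.1166, 0.0469]
tcp_rot: [-3.142, 0.0, 1.605]
wrist_force: [-0.1, -2.3, 0.0]
grip_width: 0.0513
grip_force: 0.8
```

Call:
step_arm --pt "0.07 0 0 0" --pt "0.07 0 0 0" --pt "0.07 0 0 0" --pt "0.07 0 0 0" --pt "0.07 0 0 0" --pt "0.07 0 0 0" --pt "0.07 0 0 0" --pt "0.07 0 0 0" --pt "0.07 0 0 0" --pt "0.07 0 0 0"

```text
time_s: 9.85
tool_pos: [0.5313, -0.0956, 0.0469]
tcp_rot: [-3.142, 0.0, 1.605]
wrist_force: [-0.1, -1.6, -0.3]
grip_width: 0.0513
grip_force: 0.9
```

Run:
```python
from h import *
s=ctrl.get_state(); c=cam('scene'); print(s['tool_pos'],s['wrist_force'],s['time_s'])
save(c,'scene1.png',(100,190,380,400),2.6)
```

```text
[ 0.53134088 -0.09564865  0.0469043 ] [-0.07315794 -1.56645812 -0.30450541] 9.85
```

View pics/scene1.png

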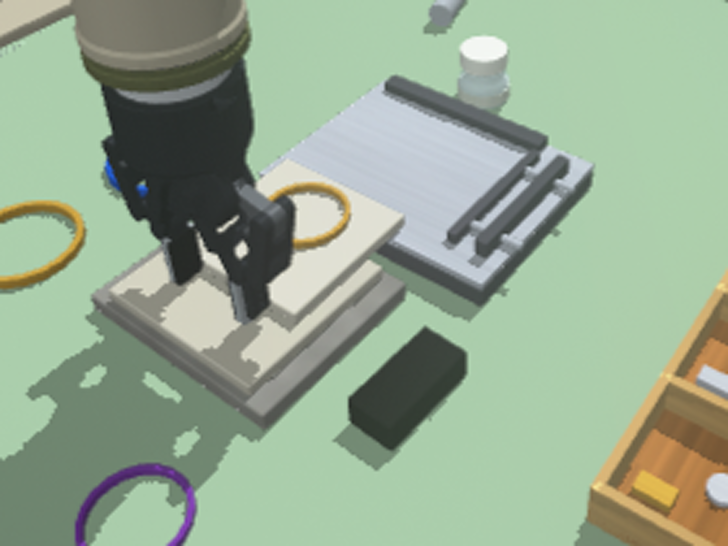

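The board slides straight and its front edge (390,225) is already over the stand. The lower board stays in place and the bangle at (310,215) is unmoved on the board.

Call:
step_arm --pt "0.07 0 0 0" --pt "0.07 0 0 0" --pt "0.07 0 0 0" --pt "0.07 0 0 0" --pt "0.07 0 0 0" --pt "0.07 0 0 0" --pt "0.07 0 0 0" --pt "0.07 0 0 0" --pt "0.07 0 0 0" --pt "0.07 0 0 0"

```text
time_s: 10.9
tool_pos: [0.5307, -0.0747, 0.047]
tcp_rot: [3.141, 0.0, 1.605]
wrist_force: [-0.3, -2.4, 0.9]
grip_width: 0.051
grip_force: 1.2
```

Call:
step_arm --pt "0.07 0 0 0" --pt "0.07 0 0 0" --pt "0.07 0 0 0" --pt "0.07 0 0 0" --pt "0.07 0 0 0" --pt "0.07 0 0 0" --pt "0.07 0 0 0" --pt "0.07 0 0 0" --pt "0.07 0 0 0" --pt "0.07 0 0 0"

```text
time_s: 11.9
tool_pos: [0.5301, -0.0538, 0.0471]
tcp_rot: [3.141, 0.0, 1.605]
wrist_force: [1.5, -3.2, 2.7]
grip_width: 0.0514
grip_force: 1.7
```

Call:
step_arm --pt "0.07 0 0 0" --pt "0.07 0 0 0" --pt "0.07 0 0 0" --pt "0.07 0 0 0" --pt "0.07 0 0 0" --pt "0.07 0 0 0" --pt "0.07 0 0 0" --pt "0.07 0 0 0" --pt "0.07 0 0 0" --pt "0.07 0 0 0"

```text
time_s: 12.9
tool_pos: [0.5289, -0.0325, 0.0466]
tcp_rot: [-3.141, -0.0, 1.605]
wrist_force: [0.1, -1.7, -0.7]
grip_width: 0.0513
grip_force: 0.8
```

Call:
step_arm --pt "0.07 0 0 0" --pt "0.07 0 0 0" --pt "0.07 0 0 0" --pt "0.07 0 0 0" --pt "0.07 0 0 0" --pt "0.07 0 0 0" --pt "0.07 0 0 0" --pt "0.07 0 0 0" --pt "0.07 0 0 0" --pt "0.07 0 0 0"

```text
time_s: 13.9
tool_pos: [0.5285, -0.0117, 0.0469]
tcp_rot: [3.142, 0.0, 1.605]
wrist_force: [0.2, -1.9, -0.2]
grip_width: 0.0511
grip_force: 0.8
```

Run:
```python
from h import *
s=ctrl.get_state(); c=cam('top'); W=cloud(c,Twc(c)); print(s['tool_pos'],s['wrist_force'],s['time_s'])
V=W.reshape(-1,3); V=V[np.isfinite(V[:,2])]
c=cam('scene'); W=cloud(c,Twc(c)); save(c,'scene2.png',(100,190,380,400),2.6)
```

```text
[ 0.52851816 -0.01171338  0.04694824] [ 0.23739436 -1.91517211 -0.16453824] 13.9
```

View pics/scene2.png

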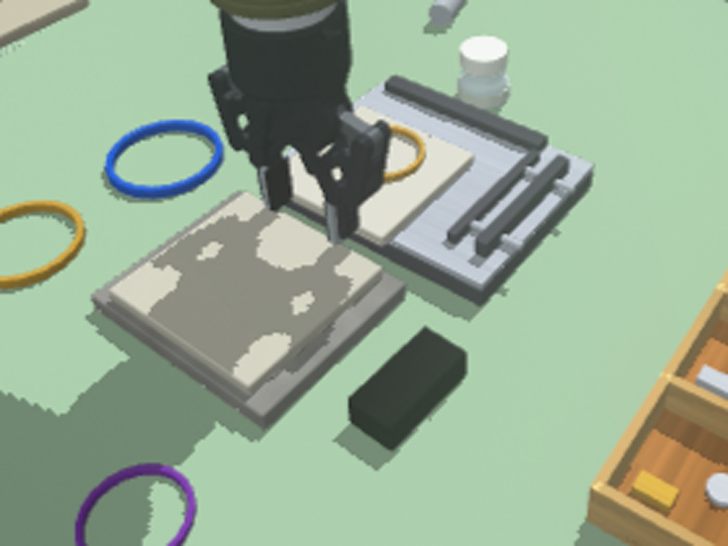

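The board now lies on the stand at (370,190). The gap to the end stop is about 35 mm, and the lower board is undisturbed.

Call:
step_arm --pt "0.07 0 0 0" --pt "0.07 0 0 0" --pt "0.07 0 0 0" --pt "0.07 0 0 0" --pt "0.07 0 0 0" --pt "0.07 0 0 0" --pt "0.07 0 0 0" --pt "0.07 0 0 0" --pt "0.07 0 0 0" --pt "0.07 0 0 0"

```text
time_s: 15.0
tool_pos: [0.5278, 0.0093, 0.0469]
tcp_rot: [3.142, 0.0, 1.605]
wrist_force: [0.1, -2.0, 1.2]
grip_width: 0.0509
grip_force: 1.1
```

Call:
step_arm --pt "0.06 0 0 0" --pt "0.05 0 0 0" --pt "0.04 0 0 0" --pt "0.03 0 0 0" --pt "0.03 0 0 0" --pt "0.03 0 0 0" --pt "0.03 0 0 0"

```text
time_s: 15.7
tool_pos: [0.5275, 0.0173, 0.0469]
tcp_rot: [-3.142, -0.0, 1.605]
wrist_force: [-0.5, -2.1, 0.5]
grip_width: 0.0511
grip_force: 1.1
```

Call:
step_arm --pt "0.02 0 0 0" --pt "0.02 0 0 0" --pt "0.02 0 0 0" --pt "0.02 0 0 0" --pt "0.02 0 0 0"

```text
time_s: 16.2
tool_pos: [0.5274, 0.0203, 0.0469]
tcp_rot: [-3.142, -0.0, 1.605]
wrist_force: [-0.1, -2.2, 1.3]
grip_width: 0.0511
grip_force: 1.2
```

Call:
step_arm --pt "0.015 0 0 0" --pt "0.015 0 0 0" --pt "0.015 0 0 0"

```text
time_s: 16.5
tool_pos: [0.5274, 0.0216, 0.0469]
tcp_rot: [3.142, 0.0, 1.605]
wrist_force: [0.5, -2.1, 0.4]
grip_width: 0.0514
grip_force: 1.2
```

Call:
step_arm --pt "0.013 0 0 0" --pt "0.013 0 0 0" --pt "0.013 0 0 0"

```text
time_s: 16.8
tool_pos: [0.5273, 0.0228, 0.0469]
tcp_rot: [3.142, 0.0, 1.605]
wrist_force: [-0.1, -1.5, 0.7]
grip_width: 0.051
grip_force: 1.2
```

Call:
step_arm --pt "0.01 0 0 0" --pt "0.01 0 0 0" --pt "0.01 0 0 0"

```text
time_s: 17.1
tool_pos: [0.5273, 0.0236, 0.0469]
tcp_rot: [3.142, 0.0, 1.605]
wrist_force: [0.2, -2.6, 0.9]
grip_width: 0.0513
grip_force: 1.2
```

Call:
step_arm --pt "0.01 0 0 0" --pt "0.01 0 0 0" --pt "0.01 0 0 0"

```text
time_s: 17.4
tool_pos: [0.5272, 0.0242, 0.0469]
tcp_rot: [-3.142, 0.001, 1.605]
wrist_force: [0.7, -5.7, 0.4]
grip_width: 0.0513
grip_force: 2.8
```

Call:
step_arm --pt "0.01 0 0 0"

```text
time_s: 17.5
tool_pos: [0.5273, 0.0243, 0.0469]
tcp_rot: [3.142, 0.001, 1.605]
wrist_force: [0.7, -6.8, 0.2]
grip_width: 0.0513
grip_force: 3.5
```

Call:
step_arm --pt "0.008 0 0 0" --pt "0.008 0 0 0"

```text
time_s: 17.7
tool_pos: [0.5273, 0.0244, 0.0469]
tcp_rot: [3.142, 0.002, 1.605]
wrist_force: [-0.1, -7.2, 1.3]
grip_width: 0.0511
grip_force: 4.4
```

Call:
step_arm --pt "0.008 0 0 0" --pt "0.008 0 0 0" --pt "0 0 0 0"

```text
time_s: 18.0
tool_pos: [0.5273, 0.0244, 0.0469]
tcp_rot: [-3.142, 0.002, 1.605]
wrist_force: [0.6, -9.7, 0.2]
grip_width: 0.0512
grip_force: 5.1
```

Call:
step_arm --pt "0.008 0 0 0" --pt "0 0 0 0" --pt "0 0 0 0" --pt "0 0 0 0" --pt "0 0 0 0" --pt "0 0 0 0" --pt "0 0 0 0" --pt "0 0 0 0" --pt "0 0 0 0" --pt "0 0 0 0"

```text
time_s: 19.0
tool_pos: [0.5273, 0.0245, 0.0469]
tcp_rot: [-3.142, 0.002, 1.605]
wrist_force: [-0.1, -10.3, 0.3]
grip_width: 0.0514
grip_force: 5.5
```

Run:
```python
from h import *
s=ctrl.get_state(); print(s['tool_pos'],s['wrist_force'],s['time_s'])
c=cam('top'); W=cloud(c,Twc(c)); V=W.reshape(-1,3); V=V[np.isfinite(V[:,2])]
save(c,'top2.png',(230,130,420,270),4)
c=cam('scene'); W=cloud(c,Twc(c)); p=c['pixels'].astype(int)
m=(p[...,0]-p[...,2]>60)&(W[...,2]>.028)&(W[...,2]<.045)&(abs(W[...,0]-.53)<.08)&(abs(W[...,1]-.1)<.08)
b=W[m]; print('bangle',cv2.minEnclosingCircle(b[:,:2].astype(np.float32)),len(b))
m=(p.min(-1)>150)&(p[...,0]-p[...,2]>8)&(W[...,2]>.029)&(W[...,2]<.035)&(abs(W[...,0]-.53)<.08)&(abs(W[...,1]-.09)<.08)
B=W[m]; print(len(B),B.min(0),B.max(0)); print('+x',edge(B,0,1,.05,.13,20),'-x',edge(B,0,-1,.06,.13,20),'+y',edge(B,1,1,.49,.57,20))
```

```text
[0.52727441 0.0244853  0.0469465 ] [ -0.0536321  -10.26403479   0.2751367 ] 19.0
bangle ((0.5324819684028625, 0.10836252570152283), 0.029568903148174286) 74
829 [0.47187662 0.0343951  0.02913928] [0.58039596 0.14766476 0.03413915]
+x [ 5.784e-01 -4.060e-02  3.000e-04  1.900e+01] -x [5.0150e-01 1.0368e+00 6.1000e-03 1.5000e+01] +y [1.434e-01 2.950e-02 5.000e-04 1.600e+01]
```

View pics/top2.png

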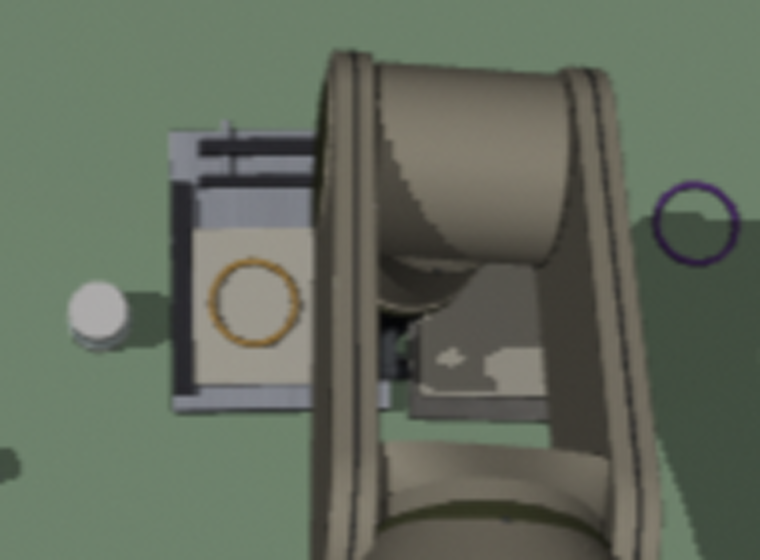

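Pressed at 10.3 N for 1 s. The picture shows the board flush against the end stop (x≈192 px), with about 30 mm left to the side bar (y≈182 px). The bangle at (255,303) is still on the board. Next I back off and go round to the −x side.

Call:
step_arm --pt "-0.02 0 0 0" --pt "-0.04 0 0 0" --pt "-0.1 0 0 0" --pt "-0.35 0 0 0" --pt "-0.4 0 0 0" --pt "0 0 -1 0" --pt "0 0 -1 0" --pt "0 0 -1 0" --pt "0 0 0 1" --pt "0 0 0 1"

```text
time_s: 20.1
tool_pos: [0.5292, -0.0022, 0.1386]
tcp_rot: [3.139, -0.0, 1.426]
wrist_force: [-0.2, -0.3, -0.5]
grip_width: 0.0513
grip_force: 0.0
```

Call:
step_arm --pt "0 0 0 1" --pt "0 0 0 1" --pt "0 0 0 1" --pt "0 0 0 1" --pt "0 0 0 1" --pt "0 0 0 1" --pt "0 0 0 1" --pt "0 0 0 1" --pt "0 0 0 1" --pt "0 0 0 1"

```text
time_s: 21.1
tool_pos: [0.5281, -0.002, 0.1368]
tcp_rot: [-3.141, 0.0, 0.554]
wrist_force: [-0.1, 0.0, -0.2]
grip_width: 0.0513
grip_force: 0.0
```

Call:
step_arm --pt "0 0 0 1" --pt "0 0 0 1" --pt "0 0 0 1" --pt "0 0 0 1" --pt "0 0 0 1" --pt "0 0 0 1" --pt "0 0 0 0" --pt "0 0 0 0"

```text
time_s: 21.9
tool_pos: [0.5281, -0.0017, 0.1369]
tcp_rot: [-3.142, 0.0, 0.036]
wrist_force: [0.6, 0.0, -0.1]
grip_width: 0.051
grip_force: 0.0
```

Call:
step_arm --pt "-0.79 -0.8 0 0" --pt "-0.79 -0.8 0 0" --pt "-0.79 -0.8 0 0" --pt "-0.79 -0.8 0 0" --pt "0 0 0 0" --pt "0 0 0 0" --pt "0 0 0 0"

```text
time_s: 22.6
tool_pos: [0.4308, 0.091, 0.1372]
tcp_rot: [3.141, -0.001, 0.035]
wrist_force: [-0.0, -0.2, 0.8]
grip_width: 0.0512
grip_force: 0.0
```

Run:
```python
from h import *
s=ctrl.get_state(); c=cam('wrist'); T=Twc(c,s); W=cloud(c,T); save(c,'wrist2.png',s=1.4); print(s['tool_pos'],s['tcp_rot'],s['wrist_force'],s['time_s'])
V=W.reshape(-1,3); V=V[np.isfinite(V[:,2])]; p=c['pixels'].astype(int)
m=(W[...,2]>.028)&(W[...,2]<.0345)&(p[...,0]-p[...,2]>5)&(p.min(-1)>60)&(abs(W[...,0]-.523)<.08)&(abs(W[...,1]-.09)<.07)
B=W[m]; print(len(B),B.min(0),B.max(0))
print('-x',edge(B,0,-1,.06,.12),'+x',edge(B,0,1,.05,.13),'-y',edge(B,1,-1,.50,.56),'+y',edge(B,1,1,.50,.56))
m=(p[...,0]-p[...,2]>60)&(W[...,2]>.034)&(abs(W[...,0]-.523)<.06)&(abs(W[...,1]-.1)<.06); b=W[m]
print('bangle',cv2.minEnclosingCircle(b[:,:2].astype(np.float32)),len(b))
```

```text
[0.43081723 0.09103071 0.13724156] [ 3.14136278e+00 -9.47664220e-04  3.48517468e-02] [-0.00648711 -0.21142994  0.78179626] 22.6
27749 [0.46884247 0.03378057 0.02905686] [0.5590733  0.14613601 0.03447829]
-x [ 4.706e-01 -3.230e-02  1.000e-04  4.000e+01] +x [ 5.573e-01 -3.420e-02  1.000e-04  3.900e+01] -y [3.57e-02 3.21e-02 1.00e-04 4.00e+01] +y [1.449e-01 3.410e-02 1.000e-04 3.700e+01]
bangle ((0.5251107811927795, 0.10357802361249924), 0.03075217455625534) 2277
```

View pics/wrist2.png

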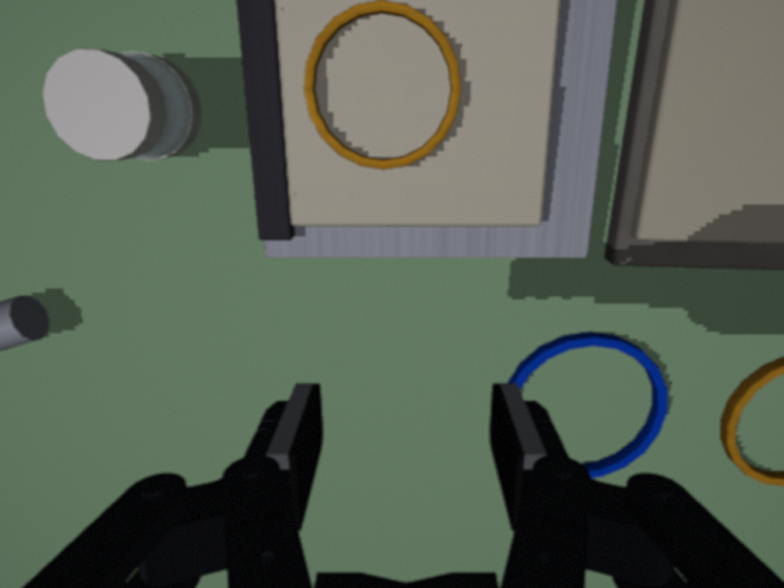

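The board lies flush with the end stop, with its near edge at y≈225 px between both fingers and the bangle centred at (383,85).

Call:
step_arm --pt "0 0 1 0" --pt "0 0 1 0" --pt "0 0 0.8 0" --pt "0 0 0.25 0" --pt "0 0 0 0" --pt "0.25 0 0 0" --pt "0.25 0 0 0" --pt "0.15 0 0 0" --pt "0.08 0 0 0" --pt "0 0 0 0"

```text
time_s: 23.65
tool_pos: [0.4527, 0.0923, 0.0459]
tcp_rot: [-3.142, -0.001, 0.034]
wrist_force: [-0.6, 0.0, 0.1]
grip_width: 0.051
grip_force: 0.0
```

Call:
step_arm --pt "0.04 0 0 0" --pt "0.04 0 0 0" --pt "0.04 0 0 0" --pt "0.04 0 0 0" --pt "0.04 0 0 0" --pt "0.04 0 0 0" --pt "0.04 0 0 0" --pt "0.04 0 0 0" --pt "0.04 0 0 0" --pt "0.04 0 0 0"

```text
time_s: 24.65
tool_pos: [0.464, 0.0926, 0.0453]
tcp_rot: [-3.142, 0.0, 0.034]
wrist_force: [-2.1, 0.7, 0.6]
grip_width: 0.051
grip_force: 1.2
```

Call:
step_arm --pt "0.06 0 0 0" --pt "0.06 0 0 0" --pt "0.06 0 0 0" --pt "0.06 0 0 0" --pt "0.06 0 0 0" --pt "0.06 0 0 0" --pt "0.06 0 0 0" --pt "0.05 0 0 0" --pt "0.05 0 0 0" --pt "0.04 0 0 0"

```text
time_s: 25.65
tool_pos: [0.4809, 0.0932, 0.0454]
tcp_rot: [3.142, -0.0, 0.034]
wrist_force: [-1.6, 0.6, -0.8]
grip_width: 0.051
grip_force: 0.7
```

Run:
```python
from h import *
s=ctrl.get_state(); c=cam('wrist'); T=Twc(c,s); W=cloud(c,T); print(s['tool_pos'],s['wrist_force'],s['time_s'])
p=c['pixels'].astype(int); print(np.nanmin(W[...,0][W[...,2]<.05]),np.nanmax(W[...,0]))
m=(W[...,2]>.028)&(W[...,2]<.0345)&(p[...,0]-p[...,2]>5)&(p.min(-1)>60)&(abs(W[...,0]-.523)<.08)&(abs(W[...,1]-.09)<.07)
B=W[m]; print(len(B),B.min(0),B.max(0)); print('-y',edge(B,1,-1,.50,.52),'+y',edge(B,1,1,.50,.52),'-x',edge(B,0,-1,.05,.13))
c=cam('scene'); save(c,'scene3.png',(160,190,340,325),4)
W=cloud(c,Twc(c)); p=c['pixels'].astype(int)
m=(p.min(-1)>150)&(p[...,0]-p[...,2]>8)&(W[...,2]>.029)&(W[...,2]<.035)&(abs(W[...,0]-.53)<.1)&(abs(W[...,1]-.09)<.08)
B=W[m]; print('scene +x',edge(B,0,1,.05,.13,20),'+y',edge(B,1,1,.52,.58,20))
```

```text
[0.48092777 0.09319457 0.04540606] [-1.59977849  0.55632682 -0.80624005] 25.65
0.3742306282597806 0.5999470433890848
75837 [0.49069627 0.03455079 0.02843341] [0.59251131 0.14724777 0.03449752]
-y [3.54e-02 2.67e-02 2.00e-04 4.00e+01] +y [1.439e-01 3.580e-02 2.000e-04 3.800e+01] -x [ 4.933e-01 -3.410e-02  1.000e-04  4.000e+01]
scene +x [ 6.014e-01 -2.670e-02  3.000e-04  1.900e+01] +y [1.441e-01 2.640e-02 4.000e-04 1.800e+01]
```

View pics/scene3.png

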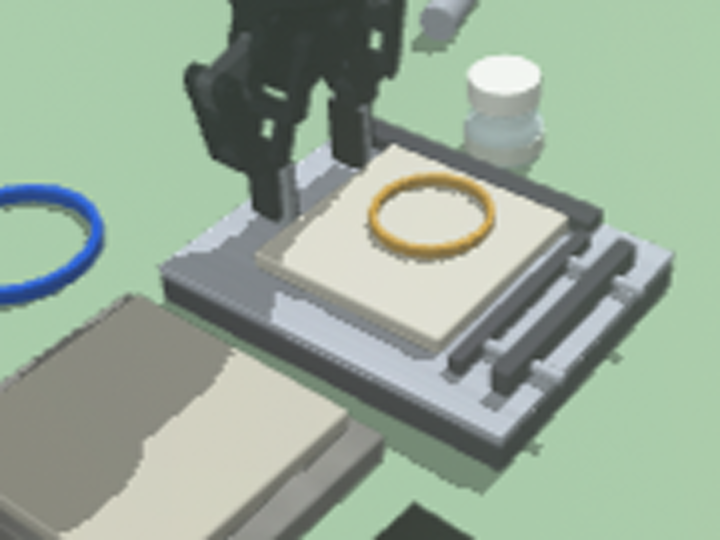

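The board slides along the end stop and stays square. The gap to the side bar, at (520,290) in the crop, is about 7 mm.

Call:
step_arm --pt "0.03 0 0 0" --pt "0.03 0 0 0" --pt "0.02 0 0 0" --pt "0.02 0 0 0" --pt "0.02 0 0 0" --pt "0.02 0 0 0"

```text
time_s: 26.35
tool_pos: [0.485, 0.0934, 0.0454]
tcp_rot: [-3.142, 0.0, 0.034]
wrist_force: [-2.8, -0.2, 1.0]
grip_width: 0.0513
grip_force: 1.6
```

Call:
step_arm --pt "0.013 0 0 0" --pt "0.013 0 0 0" --pt "0.013 0 0 0"

```text
time_s: 26.65
tool_pos: [0.4862, 0.0934, 0.0454]
tcp_rot: [3.142, 0.0, 0.034]
wrist_force: [-3.3, 0.6, 2.2]
grip_width: 0.0515
grip_force: 1.8
```

Call:
step_arm --pt "0.01 0 0 0" --pt "0.01 0 0 0" --pt "0.01 0 0 0"

```text
time_s: 26.95
tool_pos: [0.487, 0.0934, 0.0454]
tcp_rot: [-3.142, 0.0, 0.034]
wrist_force: [-4.3, 0.4, 2.8]
grip_width: 0.0516
grip_force: 1.8
```

Call:
step_arm --pt "0.01 0 0 0" --pt "0.01 0 0 0"

```text
time_s: 27.15
tool_pos: [0.4877, 0.0934, 0.0454]
tcp_rot: [3.142, -0.0, 0.034]
wrist_force: [-4.8, -0.6, 2.8]
grip_width: 0.0516
grip_force: 1.9
```

Call:
step_arm --pt "0.01 0 0 0" --pt "0.01 0 0 0"

```text
time_s: 27.35
tool_pos: [0.4883, 0.0934, 0.0454]
tcp_rot: [-3.142, 0.0, 0.034]
wrist_force: [-4.0, 0.7, 2.7]
grip_width: 0.0513
grip_force: 1.9
```

Call:
step_arm --pt "0.01 0 0 0" --pt "0.01 0 0 0"

```text
time_s: 27.55
tool_pos: [0.4889, 0.0935, 0.0454]
tcp_rot: [-3.142, -0.0, 0.034]
wrist_force: [-3.8, 0.3, 2.9]
grip_width: 0.0513
grip_force: 1.9
```

Call:
step_arm --pt "0.01 0 0 0" --pt "0.01 0 0 0"

```text
time_s: 27.75
tool_pos: [0.489, 0.0935, 0.0453]
tcp_rot: [3.142, 0.001, 0.034]
wrist_force: [-7.2, 0.2, 6.4]
grip_width: 0.0514
grip_force: 3.7
```

Call:
step_arm --pt "0.004 0 -0.01 0" --pt "0 0 0 0"

```text
time_s: 27.95
tool_pos: [0.489, 0.0935, 0.0454]
tcp_rot: [3.142, 0.001, 0.034]
wrist_force: [-5.7, -0.1, 3.6]
grip_width: 0.051
grip_force: 2.8
```

Relieving the vertical part works, so I raise a little more and press on in tiny steps.

Call:
step_arm --pt "0.008 0 -0.01 0" --pt "0 0 0 0"

```text
time_s: 28.15
tool_pos: [0.489, 0.0935, 0.0454]
tcp_rot: [3.142, 0.002, 0.034]
wrist_force: [-5.9, -0.1, 1.4]
grip_width: 0.051
grip_force: 2.7
```

Call:
step_arm --pt "0.01 0 -0.005 0" --pt "0.008 0 0 0" --pt "0 0 0 0"

```text
time_s: 28.45
tool_pos: [0.4891, 0.0935, 0.0454]
tcp_rot: [3.141, 0.003, 0.034]
wrist_force: [-7.3, -0.2, 3.5]
grip_width: 0.0509
grip_force: 3.7
```

Call:
step_arm --pt "0.008 0 -0.006 0" --pt "0.008 0 -0.006 0" --pt "0 0 0 0"

```text
time_s: 28.75
tool_pos: [0.4891, 0.0935, 0.0455]
tcp_rot: [3.141, 0.004, 0.034]
wrist_force: [-7.4, 0.4, 2.6]
grip_width: 0.0513
grip_force: 4.0
```

Call:
step_arm --pt "0.01 0 -0.006 0" --pt "0.01 0 -0.006 0" --pt "0 0 0 0"

```text
time_s: 29.05
tool_pos: [0.4891, 0.0935, 0.0455]
tcp_rot: [3.141, 0.005, 0.034]
wrist_force: [-9.2, -0.4, 2.5]
grip_width: 0.0514
grip_force: 4.7
```

Call:
step_arm --pt "0.008 0 -0.006 0" --pt "0 0 0 0" --pt "0 0 0 0" --pt "0 0 0 0" --pt "0 0 0 0" --pt "0 0 0 0" --pt "0 0 0 0" --pt "0 0 0 0" --pt "0 0 0 0" --pt "0 0 0 0"

```text
time_s: 30.05
tool_pos: [0.4892, 0.0935, 0.0455]
tcp_rot: [3.141, 0.005, 0.034]
wrist_force: [-10.1, 0.2, 0.2]
grip_width: 0.0512
grip_force: 4.8
```

Run:
```python
from h import *
s=ctrl.get_state(); print(s['tool_pos'],s['tcp_rot'],s['wrist_force'],s['time_s'])
c=cam('wrist'); W=cloud(c,Twc(c,s)); p=c['pixels'].astype(int)
m=(W[...,2]>.028)&(W[...,2]<.0345)&(p[...,0]-p[...,2]>5)&(p.min(-1)>60)&(abs(W[...,0]-.54)<.08)&(abs(W[...,1]-.09)<.07)
B=W[m]; print('-x',edge(B,0,-1,.05,.13),'+y',edge(B,1,1,.51,.54),'-y',edge(B,1,-1,.51,.54))
```

```text
[0.48915341 0.09348701 0.0454978 ] [3.14143596 0.00539995 0.03416968] [-10.06482778   0.24322505   0.16563341] 30.05
-x [ 5.011e-01 -3.480e-02  2.000e-04  4.000e+01] +y [1.447e-01 3.990e-02 2.000e-04 4.000e+01] -y [3.58e-02 2.74e-02 1.00e-04 4.00e+01]
```

Call:
step_arm --pt "-0.02 0 0 0" --pt "-0.03 0 0 0" --pt "-0.05 0 0 0" --pt "-0.2 0 0 0" --pt "-0.5 0 0 0" --pt "-0.5 0 0 0" --pt "0 0 -1 0" --pt "0 0 -1 0" --pt "0 0 -1 0" --pt "0 0 -1 0"

```text
time_s: 31.1
tool_pos: [0.453, 0.0923, 0.1689]
tcp_rot: [-3.141, -0.002, 0.034]
wrist_force: [0.9, 0.3, -0.8]
grip_width: 0.0517
grip_force: 0.0
```

Call:
step_arm --pt "0.5 0 -0.5 0" --pt "0.5 0 -0.5 0" --pt "0.5 0 0 0" --pt "0 0 0 0" --pt "0 0 0 0" --pt "0 0 0 0"

```text
time_s: 31.7
tool_pos: [0.4968, 0.0938, 0.1965]
tcp_rot: [3.142, 0.001, 0.034]
wrist_force: [0.2, 0.4, 0.2]
grip_width: 0.0513
grip_force: 0.0
```

Run:
```python
from h import *
s=ctrl.get_state(); print(s['tool_pos'],s['wrist_force'],s['time_s'])
c=cam('wrist'); W=cloud(c,Twc(c,s)); p=c['pixels'].astype(int); save(c,'wrist3.png',s=1.4)
m=(W[...,2]>.028)&(W[...,2]<.0345)&(p[...,0]-p[...,2]>5)&(p.min(-1)>60)&(abs(W[...,0]-.55)<.08)&(abs(W[...,1]-.09)<.07)
B=W[m]; print(B.min(0),B.max(0),'-x',edge(B,0,-1,.05,.13),'+x',edge(B,0,1,.05,.13),'+y',edge(B,1,1,.52,.59),'-y',edge(B,1,-1,.52,.59))
m=(p[...,0]-p[...,2]>60)&(W[...,2]>.034)&(abs(W[...,0]-.55)<.06)&(abs(W[...,1]-.1)<.06); b=W[m]
print('bangle',cv2.minEnclosingCircle(b[:,:2].astype(np.float32)),len(b))
```

```text
[0.49684764 0.09375131 0.19653562] [0.2080256  0.37690794 0.18484778] 31.7
[0.49955693 0.03476484 0.02916983] [0.61177799 0.14746771 0.03449826] -x [ 5.014e-01 -3.470e-02  1.000e-04  4.000e+01] +x [ 6.1e-01 -3.3e-02  0.0e+00  4.0e+01] +y [1.457e-01 3.030e-02 1.000e-04 4.000e+01] -y [3.67e-02 3.15e-02 2.00e-04 4.00e+01]
bangle ((0.5558523535728455, 0.10476955771446228), 0.03063322603702545) 1197
```

View pics/wrist3.png

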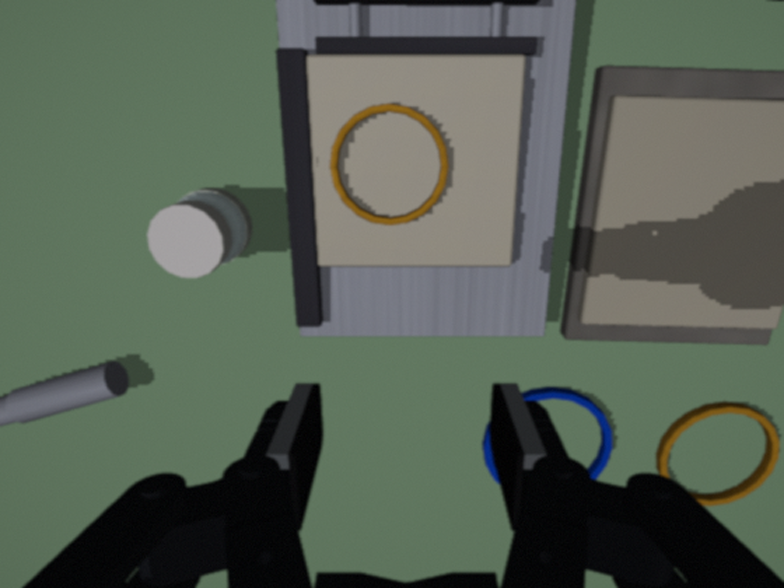

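The board lies square in the corner against both stops, with its corner at (310,55). The bangle is in place at (390,165), about 13 mm from the board's centre. I'm handing in.

```bash
python3 -c "
from bench import ctrl
print(ctrl.finish_job())"
```

```text
the job is handed in; nothing more can be done
None
```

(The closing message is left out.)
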